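# Snap the dust cover onto the banding-wheel hub

## Task

The black dust cover on the hub of the banding-wheel base is only started. Take the seating tool with the broad round face from the plaster board, hold it and press it squarely down on the middle of the cover until the cover clicks fully home, then stand the tool back upright on the plaster board. Press the cover only with that tool, never with the fingers, and leave the other two tools standing where they are.

Things in the scene. Friction and masses are not known exactly. Their poses are not given: they have to be found in the camera images.
- seater: the seating tool: a flat round aluminium face 50 mm in diameter and 16 mm thick, above it a 20 mm neck, then a turned wooden handle 28 mm thick (best gripped 80 to 110 mm above the underside), 118 mm tall in all, 0.18 kg. Origin at the centre of the underside, z up the handle. Stands upright on the plaster board in any of three places.
- drift: a bystander tool, to be left alone: a narrow aluminium drift, 28 mm in diameter all the way down, with the same handle; 118 mm tall. Origin at the centre of its underside.
- tamper: a bystander tool, to be left alone: a tamper with a rectangular bar foot, 84 x 28 x 16 mm (long along its x), with the same handle; 118 mm tall. Origin at the centre of its underside.
- bat: the plaster board, a flat cream slab 150 x 290 x 20 mm (x, y, z) that does not move; origin at the centre of its underside, its top 20 mm higher. The three tools stand on it in a row along its y, about 90 mm apart.
- hub: the grey cast base of a banding wheel, lying hub up, fixed: a round foot 160 mm in diameter, tapering to a shoulder 68 mm in diameter at 50 mm above the bench, with a steel boss that carries the cover. Origin on the bench under the hub's axis, z up.
- cover_top (a point): centre of the flat top of the black dust cover, a round cap 58 mm in diameter and 16 mm high on top of the hub. At the start it is 74 mm above the bench, with 8 mm of steel boss showing beneath; fully home, the cap rests on the hub's shoulder and its top is 66 mm above the bench.
- cover (a joint): how far the cover is pressed down, m: 0 as started, 0.008 fully home. It slides straight down against a snap: the resistance starts at about 6 N, peaks at about 9 N near 2 mm and vanishes at about 6 mm, whence the cover snaps home by itself and stays; let go before that, it springs back up.

How it is judged:
On the way:
1. the cover is home (down over 7 mm) while the gripper holds the seating tool squarely on it (within 8 mm above it, 15 mm off centre, 0.2 rad off upright) (contact force between the fingers and seater above 1 N and value of joint cover above 0.007 m and horizontal distance between seater and cover_top below 0.015 m and z of seater in the frame of cover_top below 0.008 m and angle between seater's own z axis and vertical below 0.2 rad), for 0.05 s.
At the end, for the whole second after the job is handed in: The cover is pressed down more than 7 mm of its 8 mm; the seating tool stands released and at rest, upright within 0.2 rad, with its centre anywhere over the plaster board and its face on the board; the other two tools stand upright within 40 mm of where they were (value of joint cover above 0.007 m and x of seater in the frame of bat between -0.075 and 0.075 m and y of seater in the frame of bat between -0.145 and 0.145 m and z of seater in the frame of bat between 0.014 and 0.028 m and angle between each of seater, drift, tamper's own z axis and vertical below 0.2 rad and linear speed of seater below 0.03 m/s and distance of each of drift, tamper from where it was at the start of the episode below 0.04 m); the robot touches nothing.
It fails at once if the fingers press on the cover (over 2 N) (contact force between the fingers and cover above 2 N).
It fails at once if one of the other tools touches the cover (contact force between any of drift, tamper and cover above 1 N).
It fails at once if the narrow drift is moved more than 40 mm or tipped over 0.4 rad (distance of drift from where it was at the start of the episode above 0.04 m or angle between drift's own z axis and vertical above 0.4 rad).
It fails at once if the bar-footed tamper is moved more than 40 mm or tipped over 0.4 rad (distance of tamper from where it was at the start of the episode above 0.04 m or angle between tamper's own z axis and vertical above 0.4 rad).
It also fails if it takes over 54 s, if anything falls off the work surface, if the arm or the gripper's body presses on something with over 40 N, if the wrist force passes 120 N, or if a joint passes its speed limit or range.

## Robot

A 7-joint arm with a two-finger parallel gripper is mounted at the origin on a cart in front of the work surface, level with it; the furniture and walls round the work are solid. World frame = base frame: x ahead of the robot, y to its left, z up, the work surface at z = 0. Lengths are in m, angles in rad, forces in N, time in s.
With the tool pointing down it reaches from about 0.425 to 0.925 m from the base axis. Payload 6.8 kg.
Tool frame: the origin (TCP) lies at the very end of the fingers, on their centre line; the grasp point (between the pads) lies 19 mm behind it; z points along the fingers, y is the line along which they close (so a half turn about z gives the same grasp; the last joint's range is limited). The gripper opens to 85 mm and grips with 20 to 120 N. Pads are 22 mm wide; open, the fingers measure 114 mm over their backs; the gripper's body (76 mm by 85 mm) begins 54 mm behind the grasp point. The pads swing forward as they close: fully open they stand 13 mm farther back than shut.
Start: joints at [1.004, 0.477, 0.022, 1.555, -0.011, 1.109, -0.083], TCP at [0.299, -0.605, 0.21] pointing down, gripper open.
Joint ranges: [-2.96, 2.96], [-0.34, 2.1], [-1.41, 1.46], [0.24, 2.44], [-1.37, 4.51], [0.17, 1.92], [-2.96, 2.96]. Speed limits (rad/s): [2.39, 2.39, 3.14, 3.14, 3.14, 3.14, 3.14].

## Interface

Orientations are given as a rotation vector (axis times angle).
In Python, from bench import get_obs, grab_frame, hand_in gives the robot as it stands.
- The arm moves only by the tool drive_tool, never from a script. Its argument "rows" is a list of rows, each an object with "offset": the shift along the tool's x, y, z as a fraction of full scale, a list of three; "rotation": the turn, a rotation vector about the tool's x, y, z as a fraction of full scale, a list of three; "claw": the opening, from 0 (shut) to 1 (fully open). In form: [{"offset": [tx, ty, tz], "rotation": [wx, wy, wz], "claw": claw}, ...]. A call has 1 to 20 rows; each row is the pose to reach, as a shift and turn from the pose commanded when the call began, along the tool's axes at that moment; what a row does not reach only later rows make up. Full scale, the value 1, is 0.15 m for a shift and 2 rad for a turn. A row lasts 1/12 s, in which the tool goes at most 41.7 mm and 7.16 degrees, less where a joint would pass 70% of its speed; a pose out of reach is approached as far as the arm can. A call with a number of a shift or a turn outside -1 to 1 is refused whole. A call with a gripper value outside its range is refused whole. The fingers move at their own pace and stop on an object; "force" is the grip in N (left out, the last holds). Time passes only in rows, so rows that repeat a pose let the fingers close. It gives the time, the measured TCP pose, the force, the opening and the grip force at its end, in the units of the state.
- get_obs(): the state, without advancing time (a new reading comes with each control period).
- grab_frame(name): name is "side" or "top" or "wrist"; returns a dict with "frame" (480x640x3 uint8, red, green, blue), "z_map" (480x640 float32, m along the optical axis (not along the pixel's ray), 0 where there is no reading), "vfov" (degrees; the focal length in pixels is half the picture's height over the tangent of half this angle, whatever the lens; pixels are square), "cx", "cy" (the principal point, pixels), "D" ([k1, k2, p1, p2, k3] as OpenCV has them; the pictures are not rectified), "R" (3x3) and "t" (3): a world point X has camera coordinates R X + t. Camera axes: x right, y down, z forward; pixel columns grow to the right and rows downward; lengths in m; the calibration is good to about 2 mm. A picture is of the moment at which its call begins.
- hand_in(): hands the job in; it is judged then, once.
The state is a dict: "clock": time; "joints": joint angles; "qvel": joint speeds; "tau": joint torques, N m; "tcp_pos": TCP position; "orientation": TCP orientation; "contact_force": force on the tool from outside, world axes, zero at the start; "moment": the same for the moment, N m; "grip_width": finger opening in m; "gripper_force": force on a finger pad.
Only numpy, scipy, OpenCV 4.12 (cv2) and the standard library are available. Lean on these libraries where they do the work, as an engineer would, in place of code of your own. Each camera call takes 0.05 s, during which the arm holds its last target. There are 200 camera calls.

## Working session

There is one attempt and no reset: what is moved stays moved. The work goes in short steps, Python scripts to look and compute and a tool call to move; the robot and the scene stay as the last step left them, time stands still between calls to the robot, and variables do not carry over. Pictures are saved under pics/ and viewed, at most 10 in all, crops included, and the job is handed in when it is done.

Besides the shell and the picture viewer there is one more tool, called after ">>>" by a JSON object that holds its "name" and its "arguments", one argument or row to a line. drive_tool: Moves the arm, as the interface text tells. Its arguments: {"type":"object","properties":{"rows":{"type":"array","items":{"type":"object","properties":{"offset":{"type":"array","items":{"type":"number"}},"rotation":{"type":"array","items":{"type":"number"}},"claw":{"type":"number"}}}},"force":{"type":"number"}},"required":["rows"]}

```bash
mkdir -p pics; cat > h.py <<'E'
import numpy as np, cv2
from bench import get_obs, grab_frame, hand_in
def K(f):
    fl=240/np.tan(np.radians(f["vfov"])/2)
    return np.array([[fl,0,f["cx"]],[0,fl,f["cy"]],[0,0,1.]])
def save(f,n): cv2.imwrite("pics/"+n+".png",cv2.cvtColor(f["frame"],cv2.COLOR_RGB2BGR))
def cloud(f):
    v,u=np.mgrid[0:480,0:640]
    p=cv2.undistortPoints(np.stack([u,v],-1).reshape(-1,1,2).astype(np.float64),K(f),np.array(f["D"],float)).reshape(480,640,2)
    z=f["z_map"]; c=np.dstack([p[...,0]*z,p[...,1]*z,z])
    w=(c-np.array(f["t"]))@np.array(f["R"]); w[z==0]=np.nan
    return w
E
python3 - <<'E'
from h import *
print(get_obs())
for n in("top","side"):
    f=grab_frame(n); save(f,n+"0"); np.savez("pics/"+n+"0.npz",**{k:np.array(v) for k,v in f.items()})
    print(n,f["vfov"],f["D"],-np.array(f["R"]).T@np.array(f["t"]))
E
```

```text
{'clock': 0.0, 'joints': array([ 1.00391341,  0.47780946,  0.02232718,  1.55646577, -0.01148607,
        1.10929708, -0.08310801]), 'qvel': array([ 0.00024143,  0.001348  ,  0.00212315, -0.00010442,  0.00158623,
       -0.00023436,  0.00079159]), 'tau': array([ 7.12628753e-04, -5.96447539e+01,  1.60817306e+00, -2.81197947e+01,
        1.24863055e-02,  9.34629614e-03, -3.25514415e-07]), 'tcp_pos': array([ 0.29863216, -0.60463345,  0.2093132 ]), 'orientation': array([-3.05756902e+00, -7.13996780e-01,  8.80559221e-04]), 'contact_force': array([-0.20693037, -0.03065529, -0.31755026]), 'moment': array([ 0.04321164,  0.05488738, -0.0118272 ]), 'gripper_force': 0.0, 'grip_width': 0.08515931165934688}
top 56.004015220198546 [0.0182972 0.        0.        0.        0.       ] [0.39618335 0.09022828 1.0785226 ]
side 53.134662874183455 [-0.10602984  0.          0.          0.          0.        ] [-0.01010272  0.83301767  0.61917346]
```

View pics/top0.png

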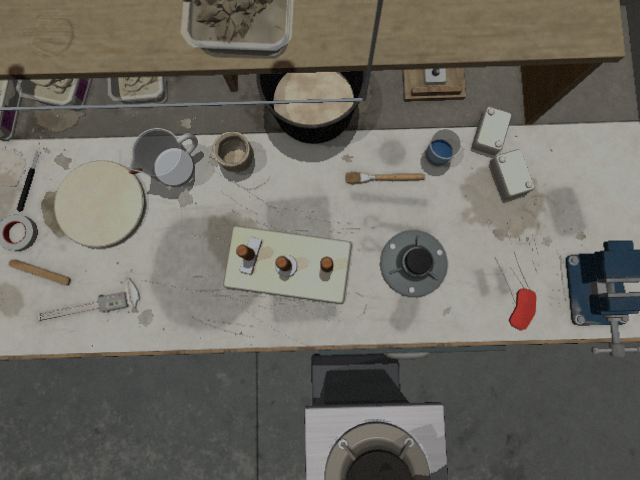

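View pics/side0.png

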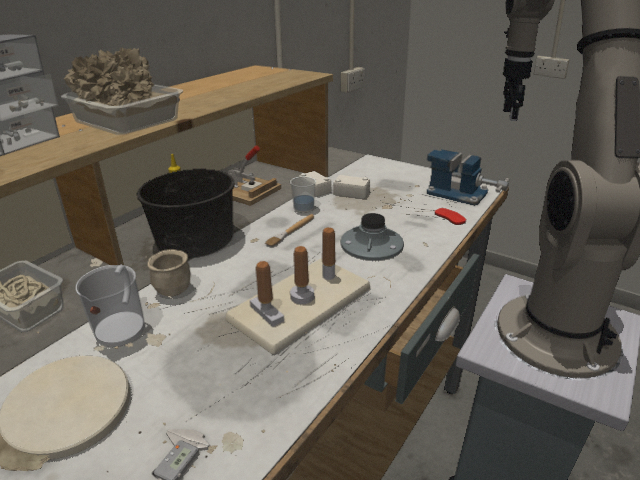

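The top view shows three tools on the board: the tamper, with a bar foot, at (247,253), the seater, with a round foot, at (284,264), and the drift at (327,265). The cover is at (418,261). The side view confirms that the middle tool has the round disc foot.

```bash
python3 - <<'E'
from h import *
for n in("top","side"):
    f=dict(np.load(f"pics/{n}0.npz")); w=cloud(f)
    rois={"top":dict(tamper=(225,235,265,280),seater=(270,250,300,280),drift=(315,252,340,277),cover=(398,243,438,283)),
          "side":dict(tamper=(250,255,280,300),seater=(290,240,312,290),drift=(320,222,340,265),cover=(355,208,392,240))}[n]
    for k,(a,b,c,d) in rois.items():
        p=w[b:d,a:c].reshape(-1,3); p=p[~np.isnan(p[:,0])]
        lo,hi=(0.068,0.08) if k=="cover" else (0.131,0.145)
        q=p[(p[:,2]>lo)&(p[:,2]<hi)]
        print(n,k,len(q),q.mean(0).round(4),((q.max(0)+q.min(0))/2).round(4),np.ptp(q,0).round(4))
        if k=="seater" and n=="top":
            q=p[(p[:,2]>.03)&(p[:,2]<.045)]; print(" foot",len(q),((q.max(0)+q.min(0))/2).round(4),np.ptp(q,0).round(4))
    # tamper foot, board corner
    if n=="top":
        q=w[225:285,225:270].reshape(-1,3); q=q[(q[:,2]>.03)&(q[:,2]<.042)]
        print("tfoot",cv2.minAreaRect((q[:,:2]*1000).astype(np.float32)))
        q=w[215:310,215:360].reshape(-1,3); q=q[(q[:,2]>.014)&(q[:,2]<.026)]
        print("bat",cv2.minAreaRect((q[:,:2]*1000).astype(np.float32)))
from scipy.spatial.transform import Rotation as R
print(R.from_rotvec(get_obs()["orientation"]).as_matrix().round(3))
E
```

```text
top tamper 114 [0.503  0.2734 0.1365] [0.5038 0.2739 0.1362] [0.0257 0.0251 0.01  ]
top seater 116 [0.4765 0.1913 0.1364] [0.4762 0.192  0.1363] [0.0254 0.0252 0.0105]
 foot 184 [0.477  0.1919 0.0364] [0.0467 0.0488 0.0098]
top drift 119 [0.4723 0.0973 0.1363] [0.4732 0.0975 0.1365] [0.0256 0.0254 0.0107]
top cover 525 [ 0.4763 -0.1078  0.0735] [ 0.4758 -0.1088  0.074 ] [0.0562 0.0573 0.0117]
tfoot ((503.7137145996094, 274.2117004394531), (28.004690170288086, 83.66889953613281), 71.98899841308594)
bat ((482.1412658691406, 190.24855041503906), (286.21356201171875, 147.80340576171875), 80.46744537353516)
side tamper 98 [0.4994 0.2794 0.1356] [0.5008 0.2774 0.135 ] [0.0246 0.0236 0.0078]
side seater 88 [0.4731 0.1963 0.1355] [0.4746 0.195  0.1351] [0.0235 0.0243 0.0077]
side drift 70 [0.4689 0.1029 0.1355] [0.47   0.1017 0.1351] [0.0232 0.0206 0.0082]
side cover 236 [ 0.4722 -0.1029  0.0726] [ 0.4743 -0.1042  0.0718] [0.0568 0.0592 0.0075]
[[ 0.897  0.443 -0.001]
 [ 0.443 -0.897  0.001]
 [-0.    -0.002 -1.   ]]
```

>>> {"name": "drive_tool", "arguments": {
  "rows": [
    {"offset": [0.3,-0.15,-0.05],"rotation": [0,0,-0.06],"claw": 1},
    {"offset": [0.5,-0.26,-0.1],"rotation": [0,0,-0.12],"claw": 1},
    {"offset": [0.7,-0.36,-0.1],"rotation": [0,0,-0.18],"claw": 1},
    {"offset": [0.85,-0.43,-0.1],"rotation": [0,0,-0.24],"claw": 1},
    {"offset": [0.95,-0.48,-0.1],"rotation": [0,0,-0.3],"claw": 1},
    {"offset": [0.99,-0.51,-0.1],"rotation": [0,0,-0.36],"claw": 1},
    {"offset": [0.99,-0.51,-0.1],"rotation": [0,0,-0.42],"claw": 1},
    {"offset": [0.99,-0.51,-0.1],"rotation": [0,0,-0.48],"claw": 1},
    {"offset": [0.99,-0.51,-0.1],"rotation": [0,0,-0.54],"claw": 1},
    {"offset": [0.99,-0.51,-0.1],"rotation": [0,0,-0.556],"claw": 1},
    {"offset": [0.99,-0.51,-0.1],"rotation": [0,0,-0.556],"claw": 1},
    {"offset": [0.99,-0.51,-0.1],"rotation": [0,0,-0.556],"claw": 1}
  ]
}}

```text
clock: 1.1
tcp_pos: [0.398, -0.4707, 0.2249]
orientation: [-2.223, -2.219, -0.0]
contact_force: [-0.0, 0.4, -0.2]
grip_width: 0.0854
gripper_force: 0.0
```

>>> {"name": "drive_tool", "arguments": {
  "rows": [
    {"offset": [0.25,0.12,0],"rotation": [0,0,0],"claw": 1},
    {"offset": [0.5,0.25,0],"rotation": [0,0,0],"claw": 1},
    {"offset": [0.75,0.38,0],"rotation": [0,0,0],"claw": 1},
    {"offset": [1,0.5,0],"rotation": [0,0,0],"claw": 1},
    {"offset": [1,0.5,0],"rotation": [0,0,0],"claw": 1}
  ]
}}

```text
clock: 1.52
tcp_pos: [0.4781, -0.3111, 0.2257]
orientation: [-2.209, -2.233, -0.008]
contact_force: [0.1, 0.9, 0.3]
grip_width: 0.0851
gripper_force: 0.0
```

>>> {"name": "drive_tool", "arguments": {
  "rows": [
    {"offset": [0.25,0,0],"rotation": [0,0,0],"claw": 1},
    {"offset": [0.5,0,0],"rotation": [0,0,0],"claw": 1},
    {"offset": [0.75,0,0],"rotation": [0,0,0],"claw": 1},
    {"offset": [1,0,0],"rotation": [0,0,0],"claw": 1}
  ]
}}

```text
clock: 1.85
tcp_pos: [0.4728, -0.1694, 0.2252]
orientation: [2.224, 2.219, -0.0]
contact_force: [0.9, -0.0, -0.6]
grip_width: 0.0858
gripper_force: 0.0
```

>>> {"name": "drive_tool", "arguments": {
  "rows": [
    {"offset": [0.25,0,0],"rotation": [0,0,0],"claw": 1},
    {"offset": [0.5,0,0],"rotation": [0,0,0],"claw": 1},
    {"offset": [0.75,0,0],"rotation": [0,0,0],"claw": 1},
    {"offset": [1,0,0],"rotation": [0,0,0],"claw": 1},
    {"offset": [1,0,0],"rotation": [0,0,0],"claw": 1},
    {"offset": [1,0,0],"rotation": [0,0,0],"claw": 1}
  ]
}}

```text
clock: 2.35
tcp_pos: [0.4733, -0.0186, 0.2255]
orientation: [2.217, 2.226, 0.001]
contact_force: [0.4, -0.2, -0.5]
grip_width: 0.0853
gripper_force: 0.0
```

>>> {"name": "drive_tool", "arguments": {
  "rows": [
    {"offset": [0.25,0,0],"rotation": [0,0,0],"claw": 1},
    {"offset": [0.5,0,0],"rotation": [0,0,0],"claw": 1},
    {"offset": [0.75,0,0],"rotation": [0,0,0],"claw": 1},
    {"offset": [1,0,0],"rotation": [0,0,0],"claw": 1},
    {"offset": [1,0,0],"rotation": [0,0,0],"claw": 1},
    {"offset": [1,0,0],"rotation": [0,0,0],"claw": 1}
  ]
}}

```text
clock: 2.85
tcp_pos: [0.4733, 0.1301, 0.2252]
orientation: [-2.219, -2.224, -0.0]
contact_force: [-0.1, -1.0, 0.0]
grip_width: 0.0853
gripper_force: 0.0
```

```bash
python3 - <<'E'
from h import *
f=grab_frame("wrist"); save(f,"wrist0"); np.savez("pics/wrist0.npz",**{k:np.array(v) for k,v in f.items()})
o=get_obs(); print(o["tcp_pos"],-np.array(f["R"]).T@np.array(f["t"]))
w=cloud(f); 
m=(w[...,2]>.125)&(w[...,2]<.15)
n,l,s,c=cv2.connectedComponentsWithStats(m.astype(np.uint8))
for i in range(1,n):
    if s[i,4]>150:
        q=w[l==i]; print(s[i],q.mean(0).round(4),((q.max(0)+q.min(0))/2).round(4),np.ptp(q,0).round(4))
E
```

```text
[0.473475   0.12814361 0.22499461] [0.47252168 0.20561449 0.39020542]
[360   0  32   8 164] [0.5008 0.2619 0.1298] [0.5011 0.2621 0.1298] [0.0171 0.0036 0.0096]
[ 305  108   46   48 1723] [0.4747 0.1925 0.1376] [0.4748 0.1917 0.135 ] [0.0266 0.0272 0.0132]
[ 300  259   42   43 1426] [0.4708 0.101  0.1368] [0.4707 0.0991 0.1332] [0.0269 0.025  0.0163]
```

View pics/wrist0.png

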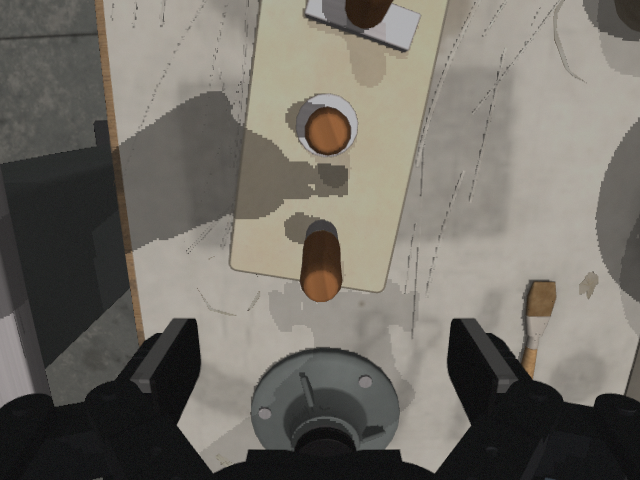

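The wrist picture shows the seater with its round foot at (328,130). It measures (0.475, 0.192), which agrees with the top view. I'll move over it, then go down.

>>> {"name": "drive_tool", "arguments": {
  "rows": [
    {"offset": [0.2,0.01,0],"rotation": [0,0,0],"claw": 1},
    {"offset": [0.427,0.013,0],"rotation": [0,0,0],"claw": 1},
    {"offset": [0.427,0.013,0],"rotation": [0,0,0],"claw": 1},
    {"offset": [0.427,0.013,0],"rotation": [0,0,0],"claw": 1},
    {"offset": [0.427,0.013,0.15],"rotation": [0,0,0],"claw": 1},
    {"offset": [0.427,0.013,0.3],"rotation": [0,0,0],"claw": 1},
    {"offset": [0.427,0.013,0.45],"rotation": [0,0,0],"claw": 1},
    {"offset": [0.427,0.013,0.6],"rotation": [0,0,0],"claw": 1},
    {"offset": [0.427,0.013,0.75],"rotation": [0,0,0],"claw": 1},
    {"offset": [0.427,0.013,0.88],"rotation": [0,0,0],"claw": 1},
    {"offset": [0.427,0.013,0.88],"rotation": [0,0,0],"claw": 1},
    {"offset": [0.427,0.013,0.88],"rotation": [0,0,0],"claw": 1}
  ]
}}

```text
clock: 3.9
tcp_pos: [0.4751, 0.1905, 0.0926]
orientation: [-2.225, -2.218, 0.005]
contact_force: [-0.5, 0.5, 0.0]
grip_width: 0.085
gripper_force: 0.0
```

Now I'll close with a firm grip.

>>> {"name": "drive_tool", "arguments": {
  "rows": [
    {"offset": [0,0,0],"rotation": [0,0,0],"claw": 0.7},
    {"offset": [0,0,0],"rotation": [0,0,0],"claw": 0.5},
    {"offset": [0,0,0],"rotation": [0,0,0],"claw": 0.35},
    {"offset": [0,0,0],"rotation": [0,0,0],"claw": 0.2},
    {"offset": [0,0,0],"rotation": [0,0,0],"claw": 0},
    {"offset": [0,0,0],"rotation": [0,0,0],"claw": 0},
    {"offset": [0,0,0],"rotation": [0,0,0],"claw": 0},
    {"offset": [0,0,0],"rotation": [0,0,0],"claw": 0},
    {"offset": [0,0,0],"rotation": [0,0,0],"claw": 0},
    {"offset": [0,0,0],"rotation": [0,0,0],"claw": 0},
    {"offset": [0,0,0],"rotation": [0,0,0],"claw": 0},
    {"offset": [0,0,0],"rotation": [0,0,0],"claw": 0}
  ],
  "force": 60
}}

```text
clock: 4.9
tcp_pos: [0.4757, 0.1934, 0.0943]
orientation: [2.221, 2.221, 0.001]
contact_force: [-1.1, -1.2, 7.0]
grip_width: 0.0253
gripper_force: 58.9
```

>>> {"name": "drive_tool", "arguments": {
  "rows": [
    {"offset": [0,0,-0.05],"rotation": [0,0,0],"claw": 0},
    {"offset": [0,0,-0.15],"rotation": [0,0,0],"claw": 0},
    {"offset": [0,0,-0.3],"rotation": [0,0,0],"claw": 0},
    {"offset": [0,0,-0.45],"rotation": [0,0,0],"claw": 0},
    {"offset": [0,0,-0.6],"rotation": [0,0,0],"claw": 0},
    {"offset": [0,0,-0.75],"rotation": [0,0,0],"claw": 0},
    {"offset": [0,0,-0.9],"rotation": [0,0,0],"claw": 0},
    {"offset": [0,0,-1],"rotation": [0,0,0],"claw": 0},
    {"offset": [0,0,-1],"rotation": [0,0,0],"claw": 0},
    {"offset": [0,0,-1],"rotation": [0,0,0],"claw": 0}
  ]
}}

```text
clock: 5.73
tcp_pos: [0.4753, 0.1932, 0.2438]
orientation: [2.221, 2.221, 0.002]
contact_force: [-0.3, 0.7, -2.4]
grip_width: 0.0253
gripper_force: 59.5
```

```bash
python3 - <<'E'
from h import *
f=grab_frame("side"); save(f,"side1"); print(get_obs()["tcp_pos"])
im=cv2.imread("pics/side1.png")[80:330,200:450]; cv2.imwrite("pics/side1c.png",cv2.resize(im,None,fx=2.3,fy=2.3))
w=cloud(f); v=f["frame"]
m=(abs(w[...,0]-.476)<.05)&(abs(w[...,1]-.193)<.05)&(w[...,2]>.15)&(w[...,2]<.28)
for lo in np.arange(.15,.28,.01):
    q=w[m&(w[...,2]>=lo)&(w[...,2]<lo+.01)]
    if len(q): print(round(lo,3),len(q),q.min(0).round(4),q.max(0).round(4))
E
```

```text
[0.47466359 0.19280003 0.24263553]
0.16 12 [0.4514 0.1977 0.1689] [0.4814 0.2176 0.1699]
0.17 119 [0.4482 0.1825 0.1703] [0.4902 0.22   0.18  ]
0.18 247 [0.4495 0.1699 0.1801] [0.4986 0.2189 0.19  ]
0.19 48 [0.4634 0.1875 0.1902] [0.4804 0.2059 0.1997]
0.2 50 [0.46   0.1886 0.2   ] [0.4856 0.2094 0.2098]
0.21 78 [0.4584 0.1861 0.2101] [0.4849 0.209  0.2197]
0.22 82 [0.4591 0.1847 0.22  ] [0.4846 0.2095 0.2299]
0.23 72 [0.4599 0.1901 0.2302] [0.4835 0.209  0.24  ]
0.24 79 [0.4599 0.1891 0.24  ] [0.4832 0.2088 0.25  ]
0.25 72 [0.4592 0.188  0.2502] [0.4822 0.2079 0.26  ]
0.26 83 [0.4542 0.1853 0.2601] [0.4935 0.2088 0.2699]
0.27 140 [0.4476 0.1878 0.2701] [0.5002 0.2088 0.28  ]
```

View pics/side1c.png

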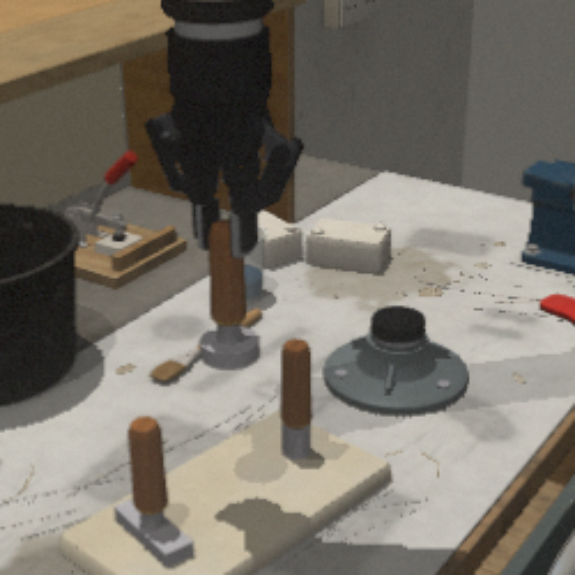

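The seater hangs upright in the gripper with its face at about z=0.169. In the crop it is at (230,350), and the other two tools are undisturbed. I'll carry it over the drift to the cover.

>>> {"name": "drive_tool", "arguments": {
  "rows": [
    {"offset": [-0.08,0,0],"rotation": [0,0,0],"claw": 0},
    {"offset": [-0.22,0,0],"rotation": [0,0,0],"claw": 0},
    {"offset": [-0.38,0,0],"rotation": [0,0,0],"claw": 0},
    {"offset": [-0.54,0,0],"rotation": [0,0,0],"claw": 0},
    {"offset": [-0.7,0,0],"rotation": [0,0,0],"claw": 0},
    {"offset": [-0.86,0,0],"rotation": [0,0,0],"claw": 0},
    {"offset": [-1,0,0],"rotation": [0,0,0],"claw": 0}
  ]
}}

```text
clock: 6.37
tcp_pos: [0.4738, 0.0412, 0.2415]
orientation: [-2.221, -2.219, 0.004]
contact_force: [-0.2, 0.1, -2.3]
grip_width: 0.0257
gripper_force: 59.5
```

>>> {"name": "drive_tool", "arguments": {
  "rows": [
    {"offset": [-0.16,0,0],"rotation": [0,0,0],"claw": 0},
    {"offset": [-0.32,0,0],"rotation": [0,0,0],"claw": 0},
    {"offset": [-0.48,0,0],"rotation": [0,0,0],"claw": 0},
    {"offset": [-0.64,0,0],"rotation": [0,0,0],"claw": 0},
    {"offset": [-0.8,0,0],"rotation": [0,0,0],"claw": 0},
    {"offset": [-0.92,0,0],"rotation": [0,0,0],"claw": 0},
    {"offset": [-1,0,0],"rotation": [0,0,0],"claw": 0},
    {"offset": [-1,0,0],"rotation": [0,0,0],"claw": 0},
    {"offset": [-1,0,0],"rotation": [0,0,0],"claw": 0}
  ]
}}

```text
clock: 7.12
tcp_pos: [0.4746, -0.1063, 0.2424]
orientation: [-2.221, -2.219, 0.001]
contact_force: [-0.9, 0.8, -1.4]
grip_width: 0.0255
gripper_force: 59.5
```

```bash
python3 - <<'E'
from h import *
o=get_obs();print(o["tcp_pos"],o["contact_force"])
f=grab_frame("side"); w=cloud(f)
# circle fits (fixed radius) to disc rim and cover rim, seen from the same camera
from scipy.optimize import least_squares
for n,lo,hi,r in(("face",.16,.19,.025),("cover",.058,.0715,.029)):
    m=(abs(w[...,0]-.475)<.05)&(abs(w[...,1]+.107)<.05)&(w[...,2]>lo)&(w[...,2]<hi)
    q=w[m]; s=least_squares(lambda c:np.hypot(q[:,0]-c[0],q[:,1]-c[1])-r,[.475,-.107],loss="soft_l1",f_scale=.001)
    print(n,len(q),s.x.round(4),abs(s.fun).mean().round(4),q[:,2].min().round(4))
E
```

```text
[ 0.47464252 -0.10632401  0.24238079] [-0.94998698  0.82790245 -1.44519741]
face 242 [ 0.4747 -0.1079] 0.0042 0.1675
cover 132 [ 0.475  -0.1073] 0.0021 0.0586
```

>>> {"name": "drive_tool", "arguments": {
  "rows": [
    {"offset": [-0.01,0.005,0.08],"rotation": [0,0,0],"claw": 0},
    {"offset": [-0.01,0.005,0.2],"rotation": [0,0,0],"claw": 0},
    {"offset": [-0.01,0.005,0.33],"rotation": [0,0,0],"claw": 0},
    {"offset": [-0.01,0.005,0.45],"rotation": [0,0,0],"claw": 0},
    {"offset": [-0.01,0.005,0.53],"rotation": [0,0,0],"claw": 0},
    {"offset": [-0.01,0.005,0.58],"rotation": [0,0,0],"claw": 0},
    {"offset": [-0.01,0.005,0.6],"rotation": [0,0,0],"claw": 0},
    {"offset": [-0.01,0.005,0.6],"rotation": [0,0,0],"claw": 0}
  ]
}}

```text
clock: 7.83
tcp_pos: [0.4758, -0.1073, 0.153]
orientation: [-2.219, -2.223, 0.0]
contact_force: [-0.8, -1.0, -1.0]
grip_width: 0.0256
gripper_force: 59.5
```

>>> {"name": "drive_tool", "arguments": {
  "rows": [
    {"offset": [0,0,0.013],"rotation": [0,0,0],"claw": 0},
    {"offset": [0,0,0.027],"rotation": [0,0,0],"claw": 0},
    {"offset": [0,0,0.04],"rotation": [0,0,0],"claw": 0},
    {"offset": [0,0,0.053],"rotation": [0,0,0],"claw": 0},
    {"offset": [0,0,0.053],"rotation": [0,0,0],"claw": 0}
  ]
}}

```text
clock: 8.25
tcp_pos: [0.4771, -0.1085, 0.1464]
orientation: [2.22, 2.22, 0.002]
contact_force: [-1.3, 0.2, 7.4]
grip_width: 0.0256
gripper_force: 60.5
```

>>> {"name": "drive_tool", "arguments": {
  "rows": [
    {"offset": [0,0,0.01],"rotation": [0,0,0],"claw": 0},
    {"offset": [0,0,0.02],"rotation": [0,0,0],"claw": 0},
    {"offset": [0,0,0.03],"rotation": [0,0,0],"claw": 0},
    {"offset": [0,0,0.03],"rotation": [0,0,0],"claw": 0}
  ]
}}

```text
clock: 8.58
tcp_pos: [0.4757, -0.1084, 0.1406]
orientation: [-2.221, -2.221, 0.0]
contact_force: [-0.6, -0.1, -1.8]
grip_width: 0.0257
gripper_force: 59.5
```

>>> {"name": "drive_tool", "arguments": {
  "rows": [
    {"offset": [0,0,0.008],"rotation": [0,0,0],"claw": 0},
    {"offset": [0,0,0.016],"rotation": [0,0,0],"claw": 0},
    {"offset": [0,0,0.02],"rotation": [0,0,0],"claw": 0},
    {"offset": [0,0,0.02],"rotation": [0,0,0],"claw": 0}
  ]
}}

```text
clock: 8.92
tcp_pos: [0.4769, -0.1086, 0.1401]
orientation: [2.22, 2.22, 0.0]
contact_force: [-6.1, 0.1, 20.5]
grip_width: 0.0256
gripper_force: 62.1
```

The force rose to 20 N against a hard stop, so the cover is home. I'll lift and check.

>>> {"name": "drive_tool", "arguments": {
  "rows": [
    {"offset": [0,0,-0.03],"rotation": [0,0,0],"claw": 0},
    {"offset": [0,0,-0.12],"rotation": [0,0,0],"claw": 0},
    {"offset": [0,0,-0.25],"rotation": [0,0,0],"claw": 0},
    {"offset": [0,0,-0.4],"rotation": [0,0,0],"claw": 0},
    {"offset": [0,0,-0.55],"rotation": [0,0,0],"claw": 0},
    {"offset": [0,0,-0.66],"rotation": [0,0,0],"claw": 0},
    {"offset": [0,0,-0.72],"rotation": [0,0,0],"claw": 0},
    {"offset": [0,0,-0.72],"rotation": [0,0,0],"claw": 0}
  ]
}}

```text
clock: 9.58
tcp_pos: [0.477, -0.1084, 0.2475]
orientation: [2.22, 2.219, 0.003]
contact_force: [0.0, -0.3, -1.2]
grip_width: 0.0256
gripper_force: 59.6
```

```bash
python3 - <<'E'
from h import *
f=grab_frame("side"); save(f,"side2"); print(get_obs()["tcp_pos"])
im=cv2.imread("pics/side2.png")[80:300,240:460]; cv2.imwrite("pics/side2c.png",cv2.resize(im,None,fx=2.5,fy=2.5))
w=cloud(f)
d=np.hypot(w[...,0]-.475,w[...,1]+.108); q=w[(d<.027)&(w[...,2]<.09)&(w[...,2]>.03)]
print("cover top",np.median(q[:,2]),len(q))
q=w[(d<.03)&(w[...,2]<.19)&(w[...,2]>.15)]; print("face",q.min(0),len(q))
E
```

```text
[ 0.47615089 -0.10840291  0.245987  ]
cover top 0.06484068411444713 178
face [ 0.45082392 -0.13041656  0.17151978] 221
```

View pics/side2c.png

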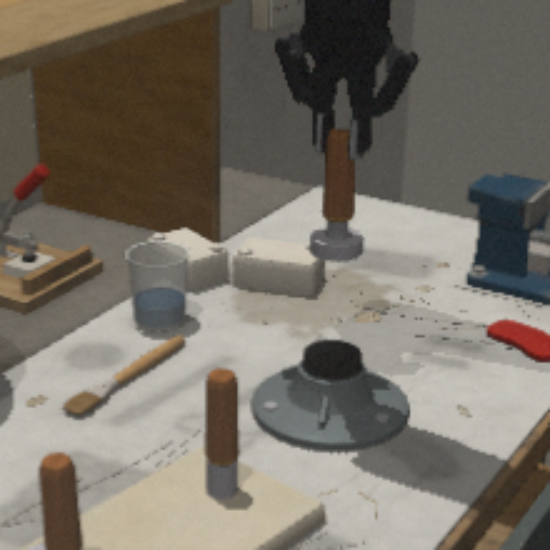

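The cover sits flush on the shoulder at (333,360) in the crop, with no boss showing, and its top measures about 0.065 m. I'll take the tool back.

>>> {"name": "drive_tool", "arguments": {
  "rows": [
    {"offset": [0.08,0,0],"rotation": [0,0,0],"claw": 0},
    {"offset": [0.22,0,0],"rotation": [0,0,0],"claw": 0},
    {"offset": [0.38,0,0],"rotation": [0,0,0],"claw": 0},
    {"offset": [0.54,0,0],"rotation": [0,0,0],"claw": 0},
    {"offset": [0.7,0,0],"rotation": [0,0,0],"claw": 0},
    {"offset": [0.86,0,0],"rotation": [0,0,0],"claw": 0},
    {"offset": [1,0,0],"rotation": [0,0,0],"claw": 0}
  ]
}}

```text
clock: 10.22
tcp_pos: [0.4745, 0.0442, 0.2443]
orientation: [-2.218, -2.222, 0.002]
contact_force: [-0.1, -0.8, -1.9]
grip_width: 0.0256
gripper_force: 59.6
```

>>> {"name": "drive_tool", "arguments": {
  "rows": [
    {"offset": [0.16,0,0],"rotation": [0,0,0],"claw": 0},
    {"offset": [0.32,0,0],"rotation": [0,0,0],"claw": 0},
    {"offset": [0.48,0,0],"rotation": [0,0,0],"claw": 0},
    {"offset": [0.64,0,0],"rotation": [0,0,0],"claw": 0},
    {"offset": [0.8,0,0],"rotation": [0,0,0],"claw": 0},
    {"offset": [0.92,0,0],"rotation": [0,0,0],"claw": 0},
    {"offset": [1,0,0],"rotation": [0,0,0],"claw": 0},
    {"offset": [1,0,0],"rotation": [0,0,0],"claw": 0},
    {"offset": [1,0,0],"rotation": [0,0,0],"claw": 0}
  ]
}}

```text
clock: 10.97
tcp_pos: [0.4747, 0.1922, 0.2445]
orientation: [-2.218, -2.223, 0.003]
contact_force: [-0.7, -0.1, -2.8]
grip_width: 0.0254
gripper_force: 59.6
```

>>> {"name": "drive_tool", "arguments": {
  "rows": [
    {"offset": [0,0,0.08],"rotation": [0,0,0],"claw": 0},
    {"offset": [0,0,0.2],"rotation": [0,0,0],"claw": 0},
    {"offset": [0,0,0.35],"rotation": [0,0,0],"claw": 0},
    {"offset": [0,0,0.5],"rotation": [0,0,0],"claw": 0},
    {"offset": [0,0,0.65],"rotation": [0,0,0],"claw": 0},
    {"offset": [0,0,0.78],"rotation": [0,0,0],"claw": 0},
    {"offset": [0,0,0.88],"rotation": [0,0,0],"claw": 0},
    {"offset": [0,0,0.94],"rotation": [0,0,0],"claw": 0},
    {"offset": [0,0,0.97],"rotation": [0,0,0],"claw": 0},
    {"offset": [0,0,0.97],"rotation": [0,0,0],"claw": 0},
    {"offset": [0,0,0.97],"rotation": [0,0,0],"claw": 0}
  ]
}}

```text
clock: 11.88
tcp_pos: [0.4763, 0.1915, 0.1006]
orientation: [2.222, 2.221, 0.001]
contact_force: [0.0, 0.3, -2.2]
grip_width: 0.0255
gripper_force: 59.6
```

>>> {"name": "drive_tool", "arguments": {
  "rows": [
    {"offset": [0,0,0.01],"rotation": [0,0,0],"claw": 0},
    {"offset": [0,0,0.02],"rotation": [0,0,0],"claw": 0},
    {"offset": [0,0,0.03],"rotation": [0,0,0],"claw": 0},
    {"offset": [0,0,0.03],"rotation": [0,0,0],"claw": 0}
  ]
}}

```text
clock: 12.22
tcp_pos: [0.476, 0.1917, 0.0959]
orientation: [2.221, 2.221, 0.0]
contact_force: [-0.2, -1.2, -1.3]
grip_width: 0.0256
gripper_force: 59.6
```

>>> {"name": "drive_tool", "arguments": {
  "rows": [
    {"offset": [0,0,0.006],"rotation": [0,0,0],"claw": 0},
    {"offset": [0,0,0.013],"rotation": [0,0,0],"claw": 0},
    {"offset": [0,0,0.013],"rotation": [0,0,0],"claw": 0}
  ]
}}

```text
clock: 12.47
tcp_pos: [0.4763, 0.1919, 0.0944]
orientation: [2.221, 2.221, 0.001]
contact_force: [-1.2, -0.3, 3.6]
grip_width: 0.0254
gripper_force: 60.2
```

It is touching the board, so I'll open gradually and retreat upward.

>>> {"name": "drive_tool", "arguments": {
  "rows": [
    {"offset": [0,0,0],"rotation": [0,0,0],"claw": 0.35},
    {"offset": [0,0,0],"rotation": [0,0,0],"claw": 0.45},
    {"offset": [0,0,0],"rotation": [0,0,0],"claw": 0.6},
    {"offset": [0,0,0],"rotation": [0,0,0],"claw": 0.8},
    {"offset": [0,0,0],"rotation": [0,0,0],"claw": 1},
    {"offset": [0,0,0],"rotation": [0,0,0],"claw": 1},
    {"offset": [0,0,0],"rotation": [0,0,0],"claw": 1},
    {"offset": [0,0,0],"rotation": [0,0,0],"claw": 1}
  ],
  "force": 20
}}

```text
clock: 13.13
tcp_pos: [0.4759, 0.1917, 0.0939]
orientation: [2.221, 2.221, 0.0]
contact_force: [0.6, 1.0, -0.3]
grip_width: 0.0855
gripper_force: 0.0
```

>>> {"name": "drive_tool", "arguments": {
  "rows": [
    {"offset": [0,0,-0.08],"rotation": [0,0,0],"claw": 1},
    {"offset": [0,0,-0.2],"rotation": [0,0,0],"claw": 1},
    {"offset": [0,0,-0.4],"rotation": [0,0,0],"claw": 1},
    {"offset": [0,0,-0.6],"rotation": [0,0,0],"claw": 1},
    {"offset": [0,0,-0.8],"rotation": [0,0,0],"claw": 1},
    {"offset": [0,0,-0.95],"rotation": [0,0,0],"claw": 1},
    {"offset": [0,0,-1],"rotation": [0,0,0],"claw": 1},
    {"offset": [0,0,-1],"rotation": [0,0,0],"claw": 1},
    {"offset": [0,0,-1],"rotation": [0,0,0],"claw": 1}
  ]
}}

```text
clock: 13.88
tcp_pos: [0.4757, 0.1915, 0.2438]
orientation: [2.221, 2.221, -0.0]
contact_force: [-0.3, -0.2, -0.5]
grip_width: 0.0854
gripper_force: 0.0
```

```bash
python3 - <<'E'
from h import *
f=grab_frame("side"); save(f,"side3"); print(get_obs()["tcp_pos"])
im=cv2.imread("pics/side3.png")[130:360,200:430]; cv2.imwrite("pics/side3c.png",cv2.resize(im,None,fx=2.4,fy=2.4))
w=cloud(f)
q=w[240:290,290:312].reshape(-1,3); q=q[(q[:,2]>.131)&(q[:,2]<.145)]; print("seater top",len(q),q.mean(0))
d=np.hypot(w[...,0]-.475,w[...,1]+.108); q=w[(d<.027)&(w[...,2]<.09)&(w[...,2]>.03)]
print("cover",np.median(q[:,2]))
E
```

```text
[0.4752629  0.19120283 0.24294525]
seater top 90 [0.47312989 0.19564851 0.13531228]
cover 0.0649594079108051
```

View pics/side3c.png

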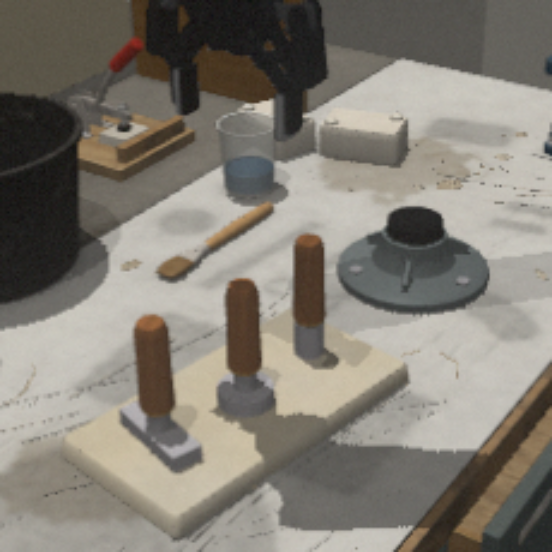

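The crop shows the seater upright on the board at (245,345), both other tools in place, the cover home at (415,225), and the gripper clear of everything.

```bash
python3 -c "
from bench import hand_in; print(hand_in())"
```

```text
the job is handed in; nothing more can be done
None
```

The cover is pressed fully home with the seating tool, the tool stands upright back on the plaster board, the other two tools are where they were, and the job is handed in (the hand-in returned no verdict).

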